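# Screw the clamp ring onto the well head of a thermostat bath

## Task

The knurled steel clamp ring of the bath's well head lies on the bench: put it over the upright threaded stud and screw it on clockwise, turn by turn, until you feel the turning grow stiffer as it bears on the sprung washer, then about an eighth of a turn more, gently, so that it stays nipped down level on the washer without being overtightened. Let go of it and leave the other things on the bench where they are.

Things in the scene. Friction and masses are not known exactly. Their poses are not given: they have to be found in the camera images.
- ring_centre (a point): The loose clamp ring, the larger of two steel rings on the bench: 50 mm across, 30 mm tall, 160 to 260 g, knurled outside, lying flat, right way up for the stud, axis z. Point: on its axis, half-way up (15 mm above its underside). Open bore: 31 mm with four thread teeth reaching in to 24 mm across, lowest 3.5 mm above the underside; 23.8 mm in the top 4 mm. Round: can be gripped across at any yaw.
- head: The well head, fixed to the bench: grey square base 100 x 100 x 14 mm with a steel column and, all on one upright axis through the middle, a sprung washer and above it the threaded stud. Origin: centre of the base's underside, z up. The ring bearing on the washer: 10 N is right; under 5 N is loose, over 20 N too tight, over 25 N spoils the washer.
- stud_tip (a point): The top of the stud, on its axis, 81 mm above the bench: a cone 12 mm wide at the tip, widening to a plain pilot 22 mm wide at 75 mm above the bench, which goes down to the thread.
- thread_top (a point): On the stud's axis at the thread's upper end, 68 mm above the bench. Thread: right-handed (clockwise from above goes down), coarse, two starts, 29 mm over crests, 16 mm down a turn, 1.5 mm of axial play; the starts point elsewhere each time. A ring set on it rests with its underside 56 to 64 mm above the bench; turned clockwise it catches within half a turn. Friction keeps it where it is left.
- washer_mid (a point): On the stud's axis, 51 mm above the bench: mid-range of the sprung washer's upper face. The washer is 46 mm across, 4 mm thick; its face lies at rest 49 to 53 mm above the bench, differing each time, and gives 1 mm per 5 N, 6 mm at most. Above it the ring turns easily (under 0.07 N m of drag); once the play is taken up and it bears by its thread, the torque rises by about 12 mN m per N.
- spacer: Bystander: smaller plain steel ring, 38 mm across, 14 mm tall, origin at the centre of its underside.
- stopwatch: Bystander: round steel stopwatch, 52 mm across, 13 mm tall, origin at the centre of its underside.
- beaker: Bystander: white plastic beaker, 72 mm across, 85 mm tall, origin at the centre of its underside.
- stopper: Bystander: black rubber stopper, 33 mm across, 28 mm tall, origin at the centre of its underside.
- jar: Bystander: brown glass jar with black cap, 64 mm across, 100 mm tall, origin at the centre of its underside.
- spanner: Bystander: flat steel spanner 160 mm long, origin at the middle of its underside.
- notebook: Bystander: closed notebook 150 x 210 x 14 mm, origin at the centre of its underside.
- jug: Bystander: white jug 110 mm across, 200 mm tall, with a handle, origin at the centre of its underside.
Things that resemble listed ones, but are neither listed nor needed, are in the scene too. Leave any blue or pink look-alike of the head alone.

How it is judged:
By the outcome, as a careful person would: the job done as asked, in the order asked, and still so for the second after the job is handed in, with the robot touching nothing.
It also fails if it takes over 72 s, if anything falls off the work surface, if the arm or the gripper's body presses on something with over 40 N, if the wrist force passes 120 N, or if a joint passes its speed limit or range.

## Robot

A 6-joint arm with a two-finger parallel gripper is mounted at the origin on the work surface. World frame = base frame: x ahead of the robot, y to its left, z up, the work surface at z = 0. Lengths are in m, angles in rad, forces in N, time in s.
With the tool pointing down it reaches from about 0.325 to 0.75 m from the base axis. Payload 7.6 kg.
Tool frame: the origin (TCP) lies at the very end of the fingers, on their centre line; the grasp point (between the pads) lies behind it (robot.grip_depth is the x of the grasp point in the tool frame, in m); x points along the fingers, y is the direction in which the jaws open and shut, and the axes are right-handed (so a half turn about x gives the same grasp; the last joint's range is limited). The gripper opens to 85 mm and grips with 20 to 120 N. Pads are 22 mm wide; open, the fingers measure 114 mm over their backs; the gripper's body (76 mm by 85 mm) begins 54 mm behind the grasp point. The pads swing forward as they close: fully open they stand 13 mm farther back than shut.
Start: joints at [1.192, 0.052, 1.401, -0, 1.689, -0.07], TCP at [0.16, 0.5, 0.231] pointing down, gripper open.
Joint ranges: [-2.9, 2.9], [-0.91, 2.17], [0.12, 2.37], [-1.06, 4.2], [0.26, 2.73], [-2.93, 2.93]. Speed limits (rad/s): [2.57, 2.57, 3.01, 3.14, 3.14, 3.14].

## Interface

Orientations are given as a unit quaternion [x, y, z, w].
In Python, from cell import robot gives the robot as it stands.
- The arm moves only by the tool move_arm, never from a script. Its argument "steps" is text: rows parted by semicolons, each of 5 numbers parted by spaces: the finger opening in mm, from 0 to 85.4, then the shift along the world's x, y, z in mm, then the turn about the world's z in degrees. A call has 1 to 20 rows; each row is the pose to reach, as a shift and turn from the pose commanded when the call began; what a row does not reach only later rows make up. A row lasts 1/8 s, in which the tool goes at most 62.5 mm and 10.7 degrees, less where a joint would pass 70% of its speed; a pose out of reach is approached as far as the arm can. A call with a gripper value outside its range is refused whole. The fingers move at their own pace and stop on an object; "grip_force" is the grip in N (left out, the last holds). Time passes only in rows, so rows that repeat a pose let the fingers close. It gives the time, the measured TCP pose, the force and the opening at its end, in the units of the state.
- robot.read_state(): the state, without advancing time (a new reading comes with each control period).
- robot.read_camera(name): name is "scene" or "top" or "wrist"; returns the picture (400x640x3 uint8, red, green, blue); there is no depth.
- robot.camera_params(name): a dict with "intrinsics" (3x3 intrinsics, pixels), "xyz" and "attitude" of the camera in the world. Camera axes: x right, y down, z forward; pixel columns grow to the right and rows downward; lengths in m; the calibration is good to about 2 mm. A picture is of the moment at which its call begins: read the wrist's pose just before it. camera_params takes no time and is no camera call; for the wrist camera it gives the pose at the moment of the call.
- robot.sign_off(): hands the job in, once; it reports no verdict.
Trained networks look in the newest picture that a camera, given by its name, has taken for a name from the list of things; names that differ only in an ending like _2 or _b are one class to them, and where a whole thing is asked for, a point or a joint stands for the part that bears it (a point fixed in the world has none). Each returns a list of dicts, best first, with "conf" (0 to 1); they miss things now and then, are a little off and sometimes report something else, mostly with a low value. They report only what shows in the picture. A call takes as long as a camera call. They do not tell look-alikes from the thing itself.
- robot.find_in(target, camera): "xyz" ([x, y, z] in m, in world coordinates, good to about 4 mm: the middle of the surface that is visible of it).
- robot.pinpoint(target, camera): "xyz" ([x, y, z] in m, in world coordinates, good to about 4 mm: a listed point, or the origin of a listed thing).
The state is a dict: "t": time; "qpos": joint angles; "joint_velocities": joint speeds; "tau": joint torques, N m; "ee_pos": TCP position; "ee_rot": TCP orientation; "contact_force": force on the tool from outside, world axes, zero at the start; "ft_torque": the same for the moment, N m; "finger_gap": finger opening in m.
Only numpy, scipy, OpenCV 4.12 (cv2) and the standard library are available. Lean on these libraries where they do the work, as an engineer would, in place of code of your own. Each camera call takes 0.05 s, during which the arm holds its last target.

## Working session

There is one attempt and no reset: what is moved stays moved. The work goes in short steps, Python scripts to look and compute and a tool call to move; the robot and the scene stay as the last step left them, time stands still between calls to the robot, and variables do not carry over. Pictures are saved under pics/ and viewed, and the job is handed in when it is done.

Besides the shell and the picture viewer there is one more tool, called after "Call:" as a command line: name --argument value ..., lists and objects as JSON in quotes. move_arm: Moves the arm, as the interface text tells. Its arguments: {"type":"object","properties":{"steps":{"type":"string"},"grip_force":{"type":"number"}},"required":["steps"]}

```bash
ls; mkdir -p pics; python3 - <<'E'
from cell import robot
import cv2
s=robot.read_state(); print(s['t'],s['ee_pos'],s['ee_rot'],s['finger_gap'],robot.grip_depth)
for c in ['scene','top']:
    im=robot.read_camera(c); cv2.imwrite(f'pics/{c}0.png',im[:,:,::-1])
    for n in ['ring_centre','stud_tip','head','spacer','washer_mid']:
        print(c,n,[(round(d['conf'],2),[round(float(v),3) for v in d['xyz']]) for d in robot.pinpoint(n,c)])
    p=robot.camera_params(c); print(p)
print(robot.read_state()['t'])
E
```

```text
pics
0.0 [0.15941551 0.49989915 0.23046637] [ 0.10820378  0.6988211  -0.10929844  0.69856629] 0.08510326753543483 -0.0187
scene ring_centre [(0.72, [0.36, 0.112, -0.001]), (0.62, [0.485, -0.075, 0.05])]
scene stud_tip [(0.97, [0.33, -0.164, 0.076]), (0.94, [0.489, -0.073, 0.083]), (0.77, [0.661, -0.062, 0.08])]
scene head [(0.78, [0.332, -0.162, -0.004]), (0.7, [0.484, -0.074, -0.003]), (0.62, [0.657, -0.06, 0.002])]
scene spacer [(0.73, [0.659, 0.194, 0.002])]
scene washer_mid [(0.85, [0.487, -0.072, 0.046]), (0.63, [0.339, -0.167, 0.05]), (0.56, [0.659, -0.063, 0.052]), (0.36, [0.761, 0.088, 0.003])]
{'intrinsics': array([[449.75583513,   0.        , 313.19484508],
       [  0.        , 449.75583513, 196.55591308],
       [  0.        ,   0.        ,   1.        ]]), 'xyz': array([ 1.01873338, -0.64949088,  0.73374767]), 'attitude': array([ 0.86006269,  0.25691003, -0.12759143, -0.42191212])}
top ring_centre [(0.65, [0.514, 0.187, 0.016])]
top stud_tip [(0.64, [0.657, -0.061, 0.081]), (0.6, [0.339, -0.167, 0.08]), (0.59, [0.489, -0.073, 0.081])]
top head [(0.95, [0.486, -0.071, -0.004]), (0.59, [0.336, -0.164, -0.001]), (0.4, [0.722, -0.215, 0.003])]
top spacer [(0.6, [0.652, 0.194, -0.001])]
top washer_mid [(0.86, [0.661, -0.063, 0.052]), (0.72, [0.335, -0.168, 0.05]), (0.62, [0.486, -0.074, 0.049])]
{'intrinsics': array([[426.21030763,   0.        , 311.81017937],
       [  0.        , 426.21030763, 203.42312301],
       [  0.        ,   0.        ,   1.        ]]), 'xyz': array([0.3665773 , 0.07589422, 1.11579833]), 'attitude': array([-0.69773234,  0.71138731, -0.06228762,  0.05672675])}
0.6
```

View pics/scene0.png

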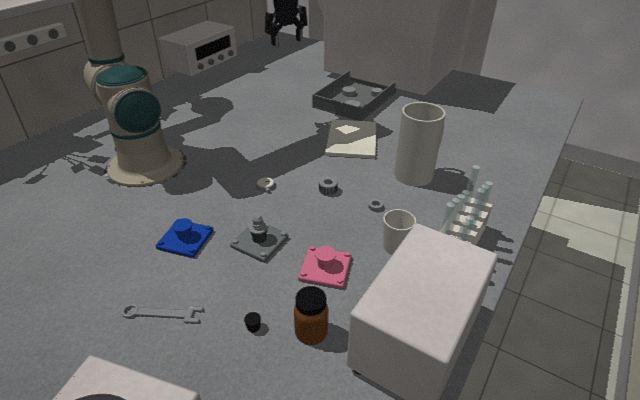

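View pics/top0.png

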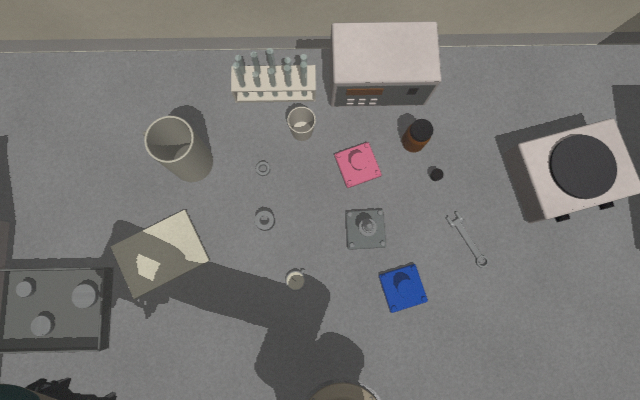

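The scene shows a grey head at top (366,227), with pink (358,163) and blue (403,288) look-alikes. These could be taken for the ring:
- top (264,219) / scene (328,186): a knurled, tall ring.
- top (263,168) / scene (376,205): the small, flat spacer.
- top (295,280) / scene (265,184): the stopwatch.
- Round things in the tray at top (25,288), (84,294) and (41,325).

I choose (264,219) and will check it in a crop.

```bash
cat > h.py <<'E'
import numpy as np,cv2
from scipy.spatial.transform import Rotation as R
def ray(p,uv):
    d=R.from_quat(p['attitude']).apply(np.linalg.inv(p['intrinsics'])@np.array([uv[0],uv[1],1.]))
    return np.array(p['xyz']),d
def atz(p,uv,z):
    o,d=ray(p,uv); return o+d*(z-o[2])/d[2]
def proj(p,X):
    c=R.from_quat(p['attitude']).inv().apply(np.array(X)-p['xyz']); v=p['intrinsics']@c; return v[:2]/v[2]
E
python3 - <<'E'
from cell import robot
from h import *
t=cv2.imread('pics/top0.png'); s=cv2.imread('pics/scene0.png')
pt=robot.camera_params('top');ps=robot.camera_params('scene')
for n,X in [('ring',(.514,.187,.016)),('tip',(.488,-.073,.081))]: print(n,proj(pt,X),proj(ps,X))
f=lambda im,u,v,r:cv2.resize(im[v-r:v+r,u-r:u+r],(380,380),interpolation=cv2.INTER_CUBIC)
a=np.vstack([np.hstack([f(t,264,219,20),f(s,328,186,20)]),np.hstack([f(t,366,227,28),f(s,260,235,30)])])
cv2.imwrite('pics/crop0.png',cv2.resize(a,(600,600)))
E
```

```text
ring [265.31822466 219.30548045] [328.03840202 185.78189728]
tip [369.08902728 224.3571868 ] [257.68390502 216.11286951]
```

View pics/crop0.png

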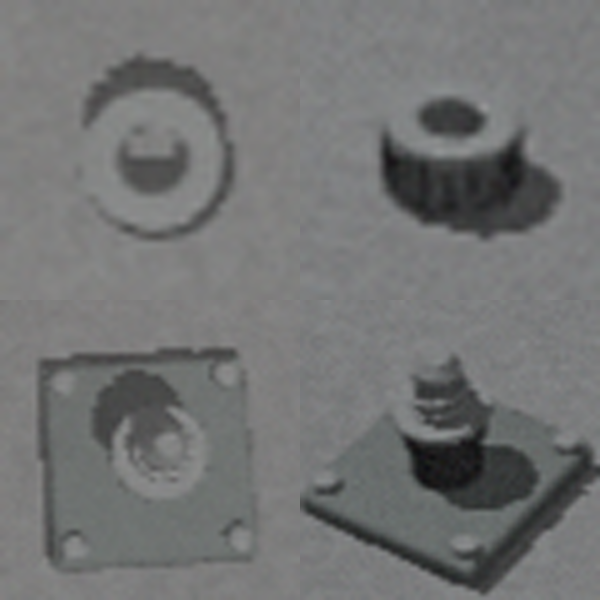

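The crop shows the chosen ring is knurled and about 50 mm by 30 mm, and the grey head has its washer and thread. I'll hover above the ring.

Call:
move_arm --steps "85 60 -55 0 0;85 120 -110 0 0;85 180 -160 0 0;85 240 -215 0 0;85 300 -265 -20 0;85 354 -313 -60 0;85 354 -313 -60 0;85 354 -313 -60 0;85 354 -313 -60 0;85 354 -313 -60 0" --grip_force 60

```text
t: 1.85
ee_pos: [0.5134, 0.1875, 0.1715]
ee_rot: [0.109, 0.699, -0.109, 0.699]
contact_force: [-0.2, 1.2, 1.4]
finger_gap: 0.0849
```

```bash
cat > look.py <<'E'
from cell import robot
from h import *
import sys
def look(name,targets):
    s=robot.read_state(); p=robot.camera_params('wrist'); im=robot.read_camera('wrist')
    cv2.imwrite(f'pics/{name}.png',im[:,:,::-1])
    Rm=R.from_quat(s['ee_rot']).as_matrix()
    print('t',s['t'],'ee',np.round(s['ee_pos'],4),'yaw y',np.degrees(np.arctan2(Rm[1,1],Rm[0,1])).round(1),'x',Rm[:,0].round(3),'q',np.round(s['qpos'],2),'gap',s['finger_gap'])
    print('F',np.round(s['contact_force'],2),'T',np.round(s['ft_torque'],3))
    for n in targets: print(n,[(round(d['conf'],2),np.round(d['xyz'],4)) for d in robot.pinpoint(n,'wrist')])
    return s,p,im
if __name__=='__main__':
    s,p,im=look(sys.argv[1],sys.argv[2:]); print(p)
E
python3 look.py w1 ring_centre
```

```text
t 1.85 ee [0.5134 0.1875 0.1715] yaw y 72.3 x [-0.  0. -1.] q [ 0.28  0.14  1.43  0.    1.58 -0.98] gap 0.08489359036453578
F [-0.16  1.23  1.35] T [-0.005  0.045  0.009]
ring_centre [(0.69, array([0.5174, 0.1873, 0.0136]))]
{'intrinsics': array([[304.5455127 ,   0.        , 322.78119116],
       [  0.        , 304.5455127 , 199.47486895],
       [  0.        ,   0.        ,   1.        ]]), 'xyz': array([0.44391186, 0.21167318, 0.31512621]), 'attitude': array([0.79843871, 0.58385246, 0.08713181, 0.11840605])}
```

View pics/w1.png

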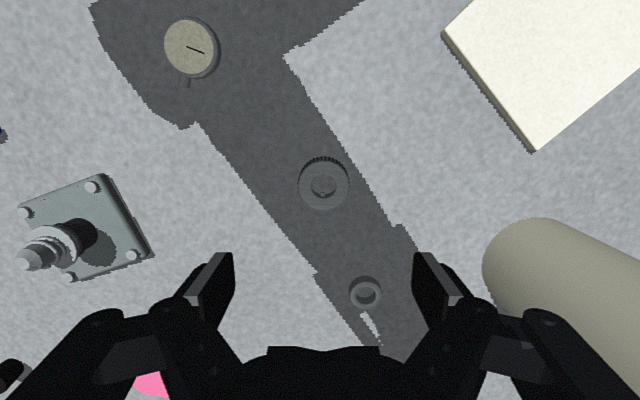

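The wrist view shows the ring at (323,186), the spacer at (365,292) and the stopwatch at (190,47). I'll compute the ring centre from the top-face pixel.

```bash
python3 - <<'E'
from cell import robot
from h import *
p=robot.camera_params('wrist')
im=cv2.imread('pics/w1.png')
c=cv2.resize(im[146:226,283:363],(600,600),interpolation=cv2.INTER_CUBIC); cv2.imwrite('pics/c1.png',cv2.convertScaleAbs(c,alpha=1.8))
for z in (.03,.015): print(atz(p,(324,188),z))
pt=robot.camera_params('top');print(atz(pt,(264.0,220.5),.03))
E
```

```text
[0.51596852 0.19088755 0.03      ]
[0.51977277 0.18977004 0.015     ]
[0.50909903 0.18896898 0.03      ]
```

View pics/c1.png

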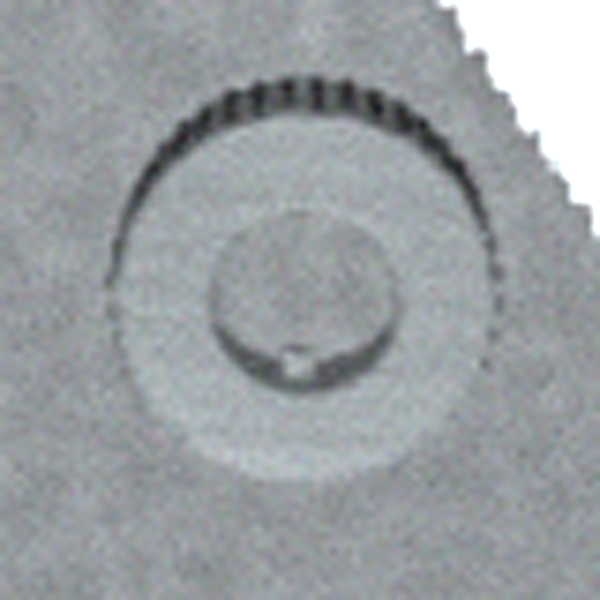

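```bash
python3 - <<'E'
from cell import robot
from h import *
p=robot.camera_params('wrist')
print(atz(p,(323.4,185.3),.03))
E
```

```text
[0.51322049 0.1911456  0.03      ]
```

Call:
move_arm --steps "85 0 1 -60 0;85 0 1 -115 0;85 0 1 -145 0;85 0 1 -160 0;85 0 1 -165 0;85 0 1 -165 0;85 0 1 -165 0"

```text
t: 2.82
ee_pos: [0.5144, 0.1885, 0.0078]
ee_rot: [0.109, 0.698, -0.108, 0.7]
contact_force: [0.6, 0.2, 0.0]
finger_gap: 0.0851
```

```bash
python3 look.py w2 | head -2
```

```text
t 2.825 ee [0.5144 0.1885 0.0078] yaw y 72.3 x [ 0.003  0.001 -1.   ] q [ 0.28  0.31  1.58  0.    1.25 -0.98] gap 0.08509533078363049
F [0.58 0.24 0.  ] T [-0.007  0.017 -0.04 ]
```

View pics/w2.png

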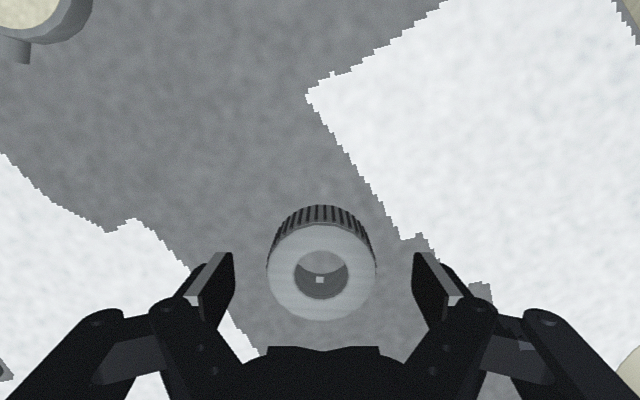

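The ring sits between the jaws, with its top-face centre at about (321,273). I'll check it against the tool axis.

```bash
python3 - <<'E'
from cell import robot
from h import *
p=robot.camera_params('wrist'); s=robot.read_state()
print(atz(p,(320.5,273),.03), proj(p,[*s['ee_pos'][:2],.03]))
E
```

```text
[0.5125094  0.19013207 0.03      ] [318.15712477 277.38041557]
```

Call:
move_arm --steps "85 -2 1.5 -3 0;85 -2 1.5 -4 0;49 -2 1.5 -4 0;45 -2 1.5 -4 0;40 -2 1.5 -4 0;40 -2 1.5 -4 0;40 -2 1.5 -4 0;40 -2 1.5 -4 0" --grip_force 40

```text
t: 3.88
ee_pos: [0.5118, 0.1898, 0.0027]
ee_rot: [0.109, 0.698, -0.109, 0.699]
contact_force: [0.4, 0.1, 2.9]
finger_gap: 0.0483
```

```bash
python3 look.py w3 | head -2
```

```text
t 3.875 ee [0.5118 0.1898 0.0027] yaw y 72.3 x [ 0.001  0.    -1.   ] q [ 0.29  0.31  1.58  0.    1.24 -0.97] gap 0.048310366394860894
F [0.43 0.12 2.85] T [ 0.058 -0.053 -0.019]
```

View pics/w3.png

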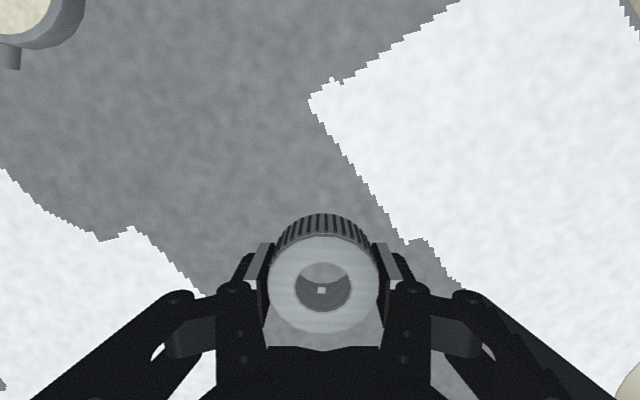

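Call:
move_arm --steps "40 0 0 40 0;40 0 0 90 0;40 5 -30 150 10;40 10 -80 175 20;40 15 -130 175 30;40 18 -180 175 40;40 18 -210 175 50;40 18 -210 175 60;40 18 -210 175 68;40 18 -210 175 68;40 18 -210 175 68"

```text
t: 5.3
ee_pos: [0.5293, -0.0202, 0.1768]
ee_rot: [-0.3, 0.641, 0.3, 0.64]
contact_force: [0.0, 0.0, -1.3]
finger_gap: 0.0485
```

```bash
python3 look.py w4 stud_tip thread_top washer_mid
```

```text
t 5.3 ee [ 0.5293 -0.0202  0.1768] yaw y 140.2 x [-0.001  0.    -1.   ] q [-0.11  0.09  1.47  0.    1.58 -2.55] gap 0.0484969674331291
F [ 0.04  0.05 -1.33] T [ 0.039  0.051 -0.027]
stud_tip [(0.74, array([ 0.6562, -0.0618,  0.0789])), (0.71, array([ 0.3547,  0.1134, -0.0058])), (0.63, array([ 0.4843, -0.0718,  0.0804]))]
thread_top [(0.96, array([ 0.4817, -0.0768,  0.0708])), (0.83, array([ 0.6628, -0.06  ,  0.0678])), (0.39, array([ 0.4835, -0.0738,  0.049 ]))]
washer_mid [(0.81, array([ 0.6582, -0.0626,  0.0534])), (0.68, array([ 0.4832, -0.0701,  0.0514]))]
{'intrinsics': array([[304.5455127 ,   0.        , 322.78119116],
       [  0.        , 304.5455127 , 199.47486895],
       [  0.        ,   0.        ,   1.        ]]), 'xyz': array([ 0.48312705, -0.07548478,  0.32042045]), 'attitude': array([0.33661663, 0.93009236, 0.13846661, 0.04944134])}
```

View pics/w4.png

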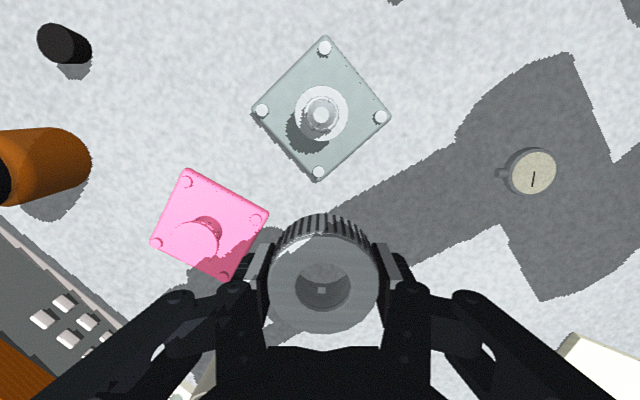

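The ring is held level, with its top centre at about (323,284). The grey head is at (320,115), straight under the camera. I'll measure both in this one picture.

```bash
python3 - <<'E'
from cell import robot
from h import *
im=cv2.imread('pics/w4.png')
a=cv2.resize(im[85:145,290:350],(400,400),interpolation=cv2.INTER_CUBIC)
b=cv2.resize(im[210:338,260:388],(400,400),interpolation=cv2.INTER_CUBIC)
cv2.imwrite('pics/c4.png',np.hstack([a,b]))
E
```

```text
(no output)
```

View pics/c4.png

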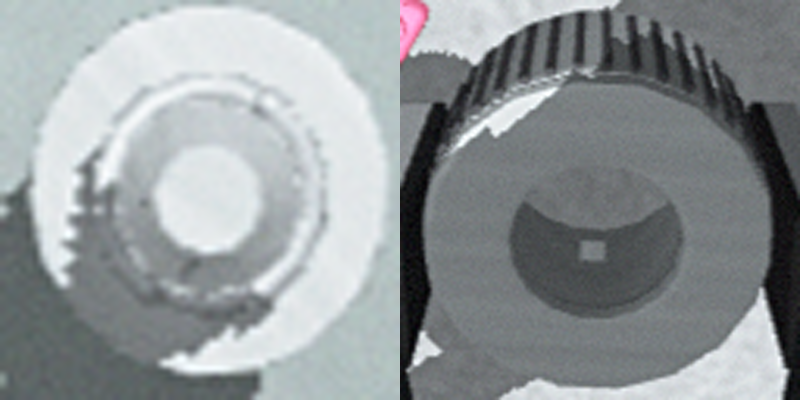

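```bash
python3 - <<'E'
from cell import robot
from h import *
from scipy.optimize import least_squares
p=robot.camera_params('wrist'); s=robot.read_state(); ee=np.array(s['ee_pos'])
th=np.linspace(0,2*np.pi,181)
def ext(c,r,z):
    P=np.array([proj(p,[c[0]+r*np.cos(t),c[1]+r*np.sin(t),z]) for t in th]); return np.r_[P.min(0),P.max(0)]
b=lambda x,y:np.array([260+x/3.125-.5,210+y/3.125-.5]); a=lambda x,y:np.array([290+x/6.667-.5,85+y/6.667-.5])
def fit(r,m,z0,free):
    f=lambda v: ext(v[:2],r,v[2] if free else z0)-m
    o=least_squares(f,[*ee[:2],z0]); return o.x.round(4),o.fun.round(2)
print('ee',ee)
mo=np.r_[b(25,72),b(372,387)]; mb=np.r_[b(110,165),b(283,318)]
for fr in(0,1): print('outer',fit(.025,mo,ee[2]+.0273,fr),'bore',fit(.0119,mb,ee[2]+.0273,fr))
print('tip',atz(p,a(209,199),.081),'washer',fit(.023,np.r_[a(33,5),a(388,372)],.051,1),fit(.023,np.r_[a(33,5),a(388,372)],.051,0))
E
```

```text
ee [ 0.52948966 -0.02019089  0.17722125]
outer (array([ 0.531 , -0.0179,  0.2045]), array([-1.78,  0.32,  1.78, -0.15])) bore (array([ 0.5317, -0.0174,  0.2045]), array([ 0.48,  0.69, -0.48, -0.79]))
outer (array([ 0.5317, -0.017 ,  0.2026]), array([-0.88,  0.96,  0.88, -1.07])) bore (array([ 0.5306, -0.0188,  0.2072]), array([-0.16,  0.18,  0.16, -0.19]))
tip [ 0.48787238 -0.07216732  0.081     ] washer (array([ 0.4879, -0.0721,  0.0467]), array([ 0.07, -0.07, -0.07,  0.07])) (array([ 0.4879, -0.0721,  0.051 ]), array([-0.35, -0.47,  0.35,  0.54]))
```

Measured in the same picture:
- **Stud axis:** about (0.488, -0.072), which agrees with the fixed cameras.
- **Ring:** about (+1.5, +2.2) mm off the TCP.

I'll shift so the ring's axis comes over the stud and go down to just above the tip.

Call:
move_arm --steps "40 -20 -25 0 0;40 -43 -54 0 0;40 -43 -54 -40 0;40 -43 -54 -70 0;40 -43 -54 -82 0;40 -43 -54 -82 0;40 -43 -54 -82 0"

```text
t: 6.38
ee_pos: [0.4874, -0.0744, 0.0968]
ee_rot: [-0.301, 0.639, 0.3, 0.641]
contact_force: [-0.4, -0.2, -1.5]
finger_gap: 0.0479
```

```bash
python3 look.py w5 |head -2; python3 - <<'E'
from cell import robot
from h import *
for c,u,v,r in [('scene',258,222,25),('top',368,224,25)]:
    im=robot.read_camera(c)[:,:,::-1]; cv2.imwrite(f'pics/{c}5.png',cv2.resize(im[v-2*r:v+r,u-2*r:u+2*r],(800,600),interpolation=cv2.INTER_CUBIC))
E
```

```text
t 6.375 ee [ 0.4874 -0.0744  0.0968] yaw y 140.3 x [ 0.002 -0.    -1.   ] q [-0.23  0.05  1.68  0.    1.41 -2.68] gap 0.04785740043981559
F [-0.4  -0.17 -1.47] T [ 0.012 -0.016  0.008]
```

View pics/scene5.png

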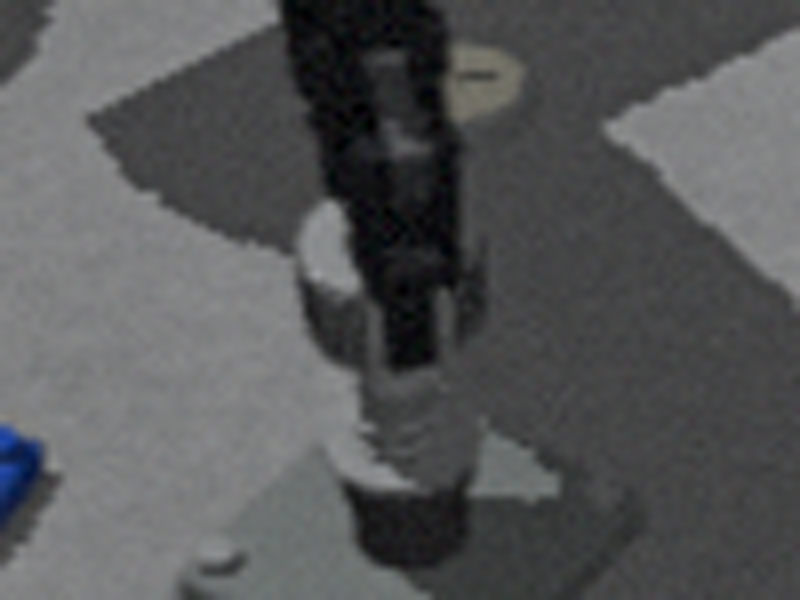

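View pics/w5.png

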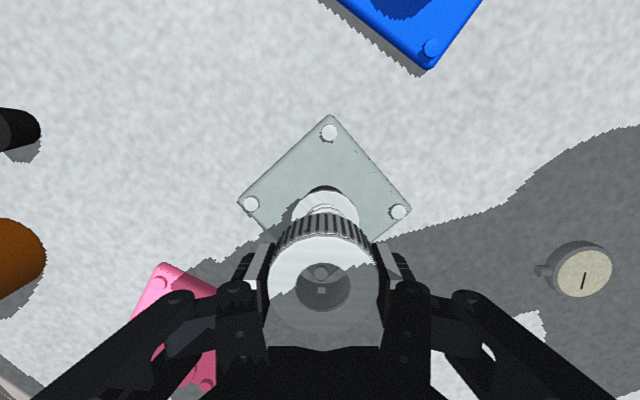

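The stud tip shows through the bore at about (321,272), and the ring is over the stud. I'll lower it in stages.

Call:
move_arm --steps "40 -1 0 -6 0;40 -1 0 -12 0;40 -1 0 -17 0;40 -1 0 -20 0;40 -1 0 -20 0;40 -1 0 -20 0"

```text
t: 7.28
ee_pos: [0.4857, -0.0743, 0.0755]
ee_rot: [-0.301, 0.64, 0.301, 0.64]
contact_force: [-0.3, 0.5, -1.9]
finger_gap: 0.0484
```

```bash
python3 look.py w6 |head -2
```

```text
t 7.275 ee [ 0.4857 -0.0743  0.0755] yaw y 140.3 x [ 0.  0. -1.] q [-0.23  0.07  1.7   0.    1.37 -2.68] gap 0.048424480303085576
F [-0.29  0.49 -1.93] T [0.006 0.019 0.006]
```

View pics/w6.png

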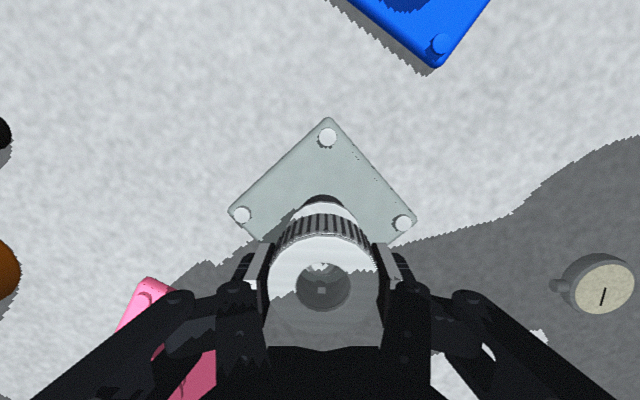

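No contact force, and the stud tip is inside the bore at (320,268). I'll go on down.

Call:
move_arm --steps "40 0 0 -2 0;40 0 0 -4 0;40 0 0 -6 0;40 0 0 -6 0"

```text
t: 7.82
ee_pos: [0.4854, -0.0743, 0.069]
ee_rot: [-0.3, 0.64, 0.301, 0.64]
contact_force: [-1.5, 0.2, -1.0]
finger_gap: 0.0482
```

Call:
move_arm --steps "40 0 0 -1.5 0;40 0 0 -3 0;40 0 0 -4 0;40 0 0 -4 0"

```text
t: 8.32
ee_pos: [0.4855, -0.0743, 0.0652]
ee_rot: [-0.3, 0.64, 0.301, 0.64]
contact_force: [-0.1, 0.1, -2.3]
finger_gap: 0.0485
```

Call:
move_arm --steps "40 0 0 -1.5 0;40 0 0 -3 0;40 0 0 -3 0;40 0 0 -3 0"

```text
t: 8.82
ee_pos: [0.486, -0.0744, 0.0638]
ee_rot: [-0.301, 0.64, 0.3, 0.64]
contact_force: [-4.8, 1.2, 9.1]
finger_gap: 0.0482
```

There is contact at an underside height of about 61 mm, inside the 56–64 mm rest band. I'll release, centre the jaws on the axis and look.

Call:
move_arm --steps "62 0 0 0 0;62 0 0 0 0;62 0 0 0 0;62 1.5 2.2 2 0;62 1.5 2.2 2 0;62 1.5 2.2 2 0"

```text
t: 9.57
ee_pos: [0.4871, -0.0721, 0.0643]
ee_rot: [-0.301, 0.64, 0.301, 0.64]
contact_force: [0.0, 0.0, 0.1]
finger_gap: 0.062
```

```bash
python3 look.py w7 ring_centre; python3 - <<'E'
from h import *
im=cv2.imread('pics/w7.png')
b=cv2.resize(im[210:338,260:388],(600,600),interpolation=cv2.INTER_CUBIC)
cv2.imwrite('pics/c7.png',b)
E
```

```text
t 9.575 ee [ 0.4871 -0.0721  0.0643] yaw y 140.3 x [-0.  0. -1.] q [-0.22  0.09  1.71  0.    1.35 -2.67] gap 0.061955945423379795
F [0.02 0.04 0.11] T [ 0.045 -0.014 -0.009]
ring_centre [(0.72, array([ 0.491 , -0.075 ,  0.0755])), (0.23, array([ 0.3569,  0.1128, -0.0039]))]
{'intrinsics': array([[304.5455127 ,   0.        , 322.78119116],
       [  0.        , 304.5455127 , 199.47486895],
       [  0.        ,   0.        ,   1.        ]]), 'xyz': array([ 0.44090475, -0.12747006,  0.20791518]), 'attitude': array([0.33531578, 0.9305158 , 0.13865518, 0.04978372])}
```

View pics/c7.png

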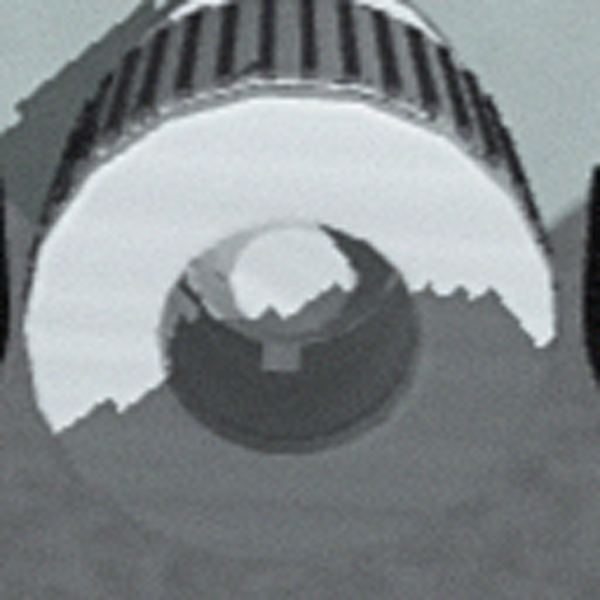

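The ring sits level on the stud. The crop's bore is centred at about (289,337) and the tip shows at (292,270).

```bash
cat >> h.py <<'E'
from scipy.optimize import least_squares
th=np.linspace(0,2*np.pi,181)
def ext(p,c,r,z):
    P=np.array([proj(p,[c[0]+r*np.cos(t),c[1]+r*np.sin(t),z]) for t in th]); return np.r_[P.min(0),P.max(0)]
def fit(p,r,m,c0,z0,free,k=(0,1,2,3)):
    k=list(k); f=lambda v: (ext(p,v[:2],r,v[2] if free else z0)-m)[k]
    o=least_squares(f,[*c0,z0]); return o.x.round(4),o.fun.round(2)
E
python3 - <<'E'
from cell import robot
from h import *
p=robot.camera_params('wrist'); s=robot.read_state(); ee=np.array(s['ee_pos'])
b=lambda x,y:[260+x/4.6875-.5,210+y/4.6875-.5]
mo=np.r_[b(25,95),b(555,565)]; mb=np.r_[b(160,222),b(418,452)]
for fr in (0,1): print(fit(p,.025,mo,ee[:2],.091,fr),fit(p,.0122,mb,ee[:2],.091,fr))
print(ee, atz(p,b(293,268),.081))
E
```

```text
(array([ 0.4883, -0.0711,  0.091 ]), array([-0.68, -0.06,  0.68,  0.17])) (array([ 0.4882, -0.0714,  0.091 ]), array([-0.39,  0.04,  0.39, -0.02]))
(array([ 0.4886, -0.0707,  0.0901]), array([-0.23,  0.25,  0.23, -0.28])) (array([ 0.4885, -0.071 ,  0.0901]), array([-0.18,  0.2 ,  0.18, -0.22]))
[ 0.48702802 -0.07211039  0.06428093] [ 0.48666746 -0.07268182  0.081     ]
```

The ring is on the axis within about 1 mm, with its underside at about 61 mm. I'll regrip lightly, slightly lower, and start turning clockwise.

Call:
move_arm --steps "62 0.5 0.5 -2 0;62 0.5 0.5 -2 0;45 0.5 0.5 -2 0;40 0.5 0.5 -2 0;40 0.5 0.5 -2 0;40 0.5 0.5 -2 0" --grip_force 25

```text
t: 10.42
ee_pos: [0.4876, -0.0717, 0.0624]
ee_rot: [-0.301, 0.64, 0.3, 0.64]
contact_force: [-0.3, 0.0, 0.1]
finger_gap: 0.049
```

```bash
cat > st.py <<'E'
from cell import robot
from h import *
s=robot.read_state(); Rm=R.from_quat(s['ee_rot']).as_matrix()
print('t',round(s['t'],2),'ee mm',(np.array(s['ee_pos'])*1e3).round(1),'yaw',np.degrees(np.arctan2(Rm[1,1],Rm[0,1])).round(1),'F',np.round(s['contact_force'],1),'T',np.round(s['ft_torque'],3),'gap',round(s['finger_gap']*1e3,1),'q5',round(s['qpos'][5],2))
E
python3 st.py
```

```text
t 10.43 ee mm [487.6 -71.7  62.4] yaw 140.3 F [-0.3  0.   0.1] T [-0.078 -0.057 -0.033] gap 49.0 q5 -2.67
```

Call:
move_arm --steps "40 0 0 -0.5 -10;40 0 0 -0.5 -20;40 0 0 -0.5 -30;40 0 0 -0.5 -40;40 0 0 -0.5 -40"

```text
t: 11.05
ee_pos: [0.4875, -0.0722, 0.0618]
ee_rot: [-0.064, 0.704, 0.064, 0.704]
contact_force: [0.2, -5.0, -1.7]
finger_gap: 0.0487
```

```bash
python3 st.py
```

```text
t 11.05 ee mm [487.5 -72.2  61.8] yaw 100.4 F [ 0.2 -5.  -1.7] T [-0.689 -0.053 -0.013] gap 48.7 q5 -1.97
```

Call:
move_arm --steps "40 0 0 -0.5 -10;40 0 0 -0.5 -20;40 0 0 -0.5 -30;40 0 0 -0.5 -40;40 0 0 -0.5 -40"

```text
t: 11.68
ee_pos: [0.4878, -0.073, 0.0616]
ee_rot: [0.18, 0.683, -0.181, 0.684]
contact_force: [1.5, -8.3, -0.9]
finger_gap: 0.0487
```

```bash
python3 st.py
```

```text
t 11.68 ee mm [487.8 -73.   61.6] yaw 60.4 F [ 1.5 -8.3 -0.9] T [-1.298 -0.202 -0.025] gap 48.7 q5 -1.28
```

Side force of 8 N along -y, so the axis is slightly more to -y. I'll correct that and go on.

Call:
move_arm --steps "40 0.2 -1.3 -0.5 -10;40 0.2 -1.3 -0.5 -20;40 0.2 -1.3 -0.7 -30;40 0.2 -1.3 -0.7 -40;40 0.2 -1.3 -0.7 -40"

```text
t: 12.3
ee_pos: [0.4875, -0.0734, 0.0598]
ee_rot: [0.403, 0.581, -0.404, 0.581]
contact_force: [3.7, -1.5, -7.8]
finger_gap: 0.0485
```

```bash
python3 st.py
```

```text
t 12.3 ee mm [487.5 -73.4  59.8] yaw 20.4 F [ 3.7 -1.5 -7.8] T [-0.269 -0.593  0.022] gap 48.5 q5 -0.58
```

The ring is now pulling the tool down, so the thread has caught. I'll follow with z at 16 mm per turn.

Call:
move_arm --steps "40 0.4 0 -1.4 -10;40 0.4 0 -1.9 -20;40 0.4 0 -2.3 -30;40 0.4 0 -2.8 -40;40 0.4 0 -2.8 -40"

```text
t: 12.92
ee_pos: [0.4872, -0.0735, 0.057]
ee_rot: [-0.577, -0.408, 0.579, -0.407]
contact_force: [-2.2, -6.0, -2.7]
finger_gap: 0.0485
```

```bash
python3 st.py
```

```text
t 12.93 ee mm [487.2 -73.5  57. ] yaw -19.6 F [-2.2 -6.  -2.7] T [-0.916  0.241  0.02 ] gap 48.5 q5 0.12
```

Call:
move_arm --steps "40 -0.3 -0.8 -0.9 -10;40 -0.3 -0.8 -1.3 -20;40 -0.3 -0.8 -1.8 -30;40 -0.3 -0.8 -2.2 -40;40 -0.3 -0.8 -2.2 -40"

```text
t: 13.55
ee_pos: [0.4867, -0.0737, 0.0549]
ee_rot: [-0.681, -0.187, 0.683, -0.186]
contact_force: [-4.4, -2.5, -1.7]
finger_gap: 0.0483
```

```bash
python3 st.py
```

```text
t 13.55 ee mm [486.7 -73.7  54.9] yaw -59.4 F [-4.4 -2.5 -1.7] T [-0.394  0.711 -0.001] gap 48.3 q5 0.81
```

Call:
move_arm --steps "40 -0.6 -0.3 -0.7 -10;40 -0.6 -0.3 -1.1 -20;40 -0.6 -0.3 -1.6 -30;40 -0.6 -0.3 -1.6 -30"

```text
t: 14.05
ee_pos: [0.4866, -0.0736, 0.0535]
ee_rot: [-0.706, -0.004, 0.708, -0.004]
contact_force: [-4.9, 0.5, -3.7]
finger_gap: 0.0483
```

```bash
python3 st.py
```

```text
t 14.05 ee mm [486.6 -73.6  53.5] yaw -89.3 F [-4.9  0.5 -3.7] T [-0.039  0.434 -0.004] gap 48.3 q5 1.33
```

Call:
move_arm --steps "40 -0.6 0 -0.9 -10;40 -0.6 0 -1.4 -20;40 -0.6 0 -1.4 -20"

```text
t: 14.42
ee_pos: [0.4867, -0.0735, 0.0527]
ee_rot: [0.697, -0.118, -0.697, -0.119]
contact_force: [-2.1, 1.6, 0.3]
finger_gap: 0.0485
```

```bash
python3 st.py
```

```text
t 14.43 ee mm [486.7 -73.5  52.7] yaw -109.3 F [-2.1  1.6  0.3] T [ 0.153  0.256 -0.075] gap 48.5 q5 1.68
```

Call:
move_arm --steps "40 0 0 -0.5 -10;40 0 0 -0.9 -20;40 0 0 -0.9 -20"

```text
t: 14.8
ee_pos: [0.4869, -0.0736, 0.052]
ee_rot: [0.666, -0.237, -0.666, -0.238]
contact_force: [-3.0, 2.7, 1.1]
finger_gap: 0.0485
```

```bash
python3 st.py
```

```text
t 14.8 ee mm [486.9 -73.6  52. ] yaw -129.2 F [-3.   2.7  1.1] T [ 0.203  0.249 -0.123] gap 48.5 q5 2.03
```

```bash
python3 - <<'E'
from cell import robot
import numpy as np
s=robot.read_state();print(np.round(s['tau'],3),s['ft_torque'])
E
```

```text
[ -0.833 -36.263 -32.979  -0.35   -0.529   0.828] [ 0.203158    0.24898006 -0.12315871]
```

Call:
move_arm --steps "40 0 0 -0.4 -8;40 0 0 -0.4 -8"

```text
t: 15.05
ee_pos: [0.4869, -0.0737, 0.0517]
ee_rot: [0.648, -0.283, -0.648, -0.284]
contact_force: [-1.6, 2.5, 3.3]
finger_gap: 0.0488
```

```bash
python3 st.py;python3 - <<'E'
from cell import robot
import numpy as np
s=robot.read_state();print(np.round(s['tau'],3),s['ft_torque'])
E
```

```text
t 15.05 ee mm [486.9 -73.7  51.7] yaw -137.3 F [-1.6  2.5  3.3] T [ 0.233  0.28  -0.073] gap 48.8 q5 2.17
[ -0.964 -35.542 -32.511  -0.377  -0.693   0.604] [ 0.23275459  0.27952399 -0.07284022]
```

Fz has turned upward (+3.3 N), so the ring is near or on the washer. I'll let go, turn the wrist back and take a fresh grip for the final phase, looking meanwhile.

Call:
move_arm --steps "62 0 0 0 0;62 0 0 0 0;62 0 0 0 0;62 0 0 0.5 10;62 0 0 0.5 20;62 0 0 0.5 30;62 0 0 0.5 40;62 0 0 0.5 50;62 0 0 0.5 60;62 0 0 0.5 70;62 0 0 0.5 80;62 0 0 0.5 90;62 0 0 0.5 100;62 0 0 0.5 110;62 0 0 0.5 120;62 0 0 0.5 130;62 0 0 0.5 140;62 0 0 0.5 150;62 0 0 0.5 150;62 0 0 0.5 150"

```text
t: 17.55
ee_pos: [0.4867, -0.0741, 0.0518]
ee_rot: [0.444, 0.55, -0.444, 0.55]
contact_force: [0.0, 0.3, -0.7]
finger_gap: 0.0618
```

```bash
python3 st.py; python3 look.py w8 >/dev/null; python3 - <<'E'
from cell import robot
from h import *
im=cv2.imread('pics/w8.png')
b=cv2.resize(im[190:338,250:398],(600,600),interpolation=cv2.INTER_CUBIC)
cv2.imwrite('pics/c8.png',b)
im=robot.read_camera('scene')[:,:,::-1]; cv2.imwrite('pics/s8.png',cv2.resize(im[190:260,220:300],(800,600),interpolation=cv2.INTER_CUBIC))
E
```

```text
t 17.55 ee mm [486.7 -74.1  51.8] yaw 12.1 F [ 0.   0.3 -0.7] T [ 0.022 -0.052 -0.018] gap 61.8 q5 -0.44
```

View pics/c8.png

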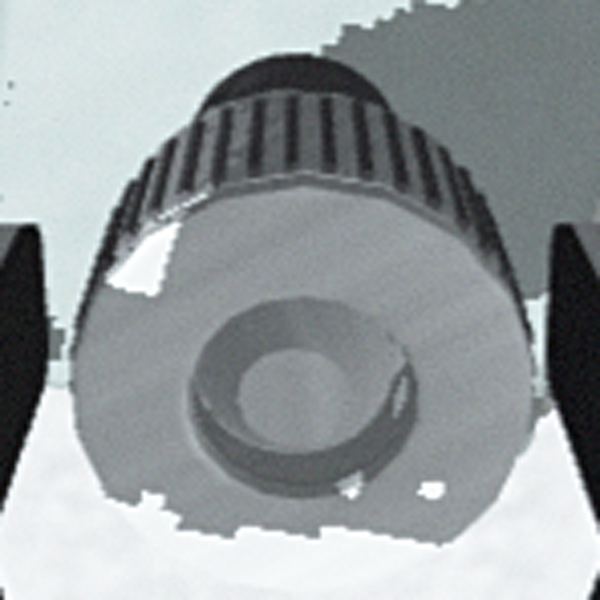

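View pics/s8.png

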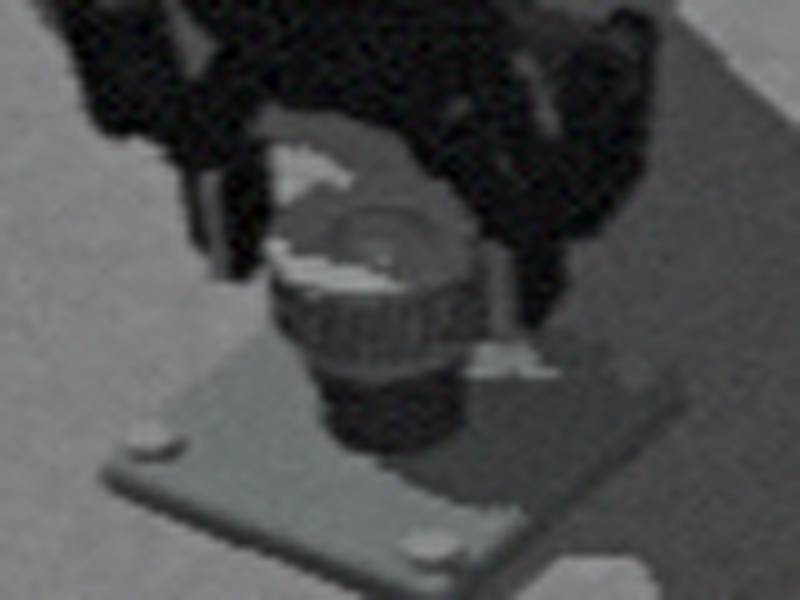

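The ring is level and the washer lies close under it. I'll regrip and turn in small steps, watching the torque.

Call:
move_arm --steps "62 0 0.4 0 0;45 0 0.4 0 0;40 0 0.4 0 0;40 0 0.4 0 0;40 0 0.4 0 0" --grip_force 30

```text
t: 18.27
ee_pos: [0.4868, -0.0736, 0.052]
ee_rot: [0.444, 0.551, -0.443, 0.551]
contact_force: [-0.8, 1.2, 1.5]
finger_gap: 0.0489
```

```bash
python3 st.py
```

```text
t 18.27 ee mm [486.8 -73.6  52. ] yaw 12.3 F [-0.8  1.2  1.5] T [ 0.088  0.07  -0.065] gap 48.9 q5 -0.44
```

Call:
move_arm --steps "40 0 0 -0.2 -5;40 0 0 -0.4 -10;40 0 0 -0.4 -10"

```text
t: 18.65
ee_pos: [0.4868, -0.0737, 0.0517]
ee_rot: [0.49, 0.51, -0.49, 0.51]
contact_force: [-0.2, -0.1, 3.3]
finger_gap: 0.0493
```

```bash
python3 st.py
```

```text
t 18.65 ee mm [486.8 -73.7  51.7] yaw 2.3 F [-0.2 -0.1  3.3] T [ 0.049  0.103 -0.047] gap 49.3 q5 -0.27
```

Call:
move_arm --steps "40 0 0 -0.2 -5;40 0 0 -0.4 -10;40 0 0 -0.4 -10"

```text
t: 19.02
ee_pos: [0.4868, -0.0737, 0.0513]
ee_rot: [0.532, 0.466, -0.532, 0.466]
contact_force: [0.3, 0.0, 4.1]
finger_gap: 0.0494
```

```bash
python3 st.py
```

```text
t 19.02 ee mm [486.8 -73.7  51.3] yaw -7.6 F [0.3 0.  4.1] T [ 0.097  0.15  -0.111] gap 49.4 q5 -0.09
```

Fz is +4 N, so the ring is sitting on the washer within the thread play. I'll hold z and turn until the thread takes it.

Call:
move_arm --steps "40 0 0 0 -5;40 0 0 0 -10;40 0 0 0 -10"

```text
t: 19.4
ee_pos: [0.4867, -0.0736, 0.0511]
ee_rot: [0.57, 0.418, -0.57, 0.418]
contact_force: [0.5, 0.4, 3.4]
finger_gap: 0.0495
```

```bash
python3 st.py
```

```text
t 19.4 ee mm [486.7 -73.6  51.1] yaw -17.5 F [0.5 0.4 3.4] T [ 0.078  0.075 -0.129] gap 49.5 q5 0.08
```

Call:
move_arm --steps "40 0 0 0 -5;40 0 0 0 -10;40 0 0 0 -10"

```text
t: 19.77
ee_pos: [0.4865, -0.0736, 0.0507]
ee_rot: [-0.604, -0.367, 0.605, -0.367]
contact_force: [1.2, 0.0, 0.8]
finger_gap: 0.0489
```

```bash
python3 st.py
```

```text
t 19.77 ee mm [486.5 -73.6  50.7] yaw -27.5 F [1.2 0.  0.8] T [ 0.099 -0.101 -0.159] gap 48.9 q5 0.25
```

Call:
move_arm --steps "40 0 0 0 -5;40 0 0 0 -10;40 0 0 0 -10"

```text
t: 20.15
ee_pos: [0.4863, -0.0735, 0.0505]
ee_rot: [-0.634, -0.313, 0.634, -0.313]
contact_force: [1.2, 1.6, -2.5]
finger_gap: 0.0486
```

```bash
python3 st.py
```

```text
t 20.15 ee mm [486.3 -73.5  50.5] yaw -37.5 F [ 1.2  1.6 -2.5] T [ 0.143 -0.141 -0.16 ] gap 48.6 q5 0.43
```

Fz has passed through zero and the torque rose from 0.05 to 0.16 N m, so the thread is bearing. That is about 35° since it began to stiffen, so a few degrees more will make the eighth turn. I'll lower z to unload the gripper.

Call:
move_arm --steps "40 0.3 0 -0.4 -4;40 0.3 0 -0.7 -8;40 0.3 0 -0.7 -8;40 0.3 0 -0.7 -8"

```text
t: 20.65
ee_pos: [0.4866, -0.0735, 0.0501]
ee_rot: [-0.654, -0.268, 0.655, -0.267]
contact_force: [-0.8, 2.1, 0.3]
finger_gap: 0.0492
```

```bash
python3 st.py
```

```text
t 20.65 ee mm [486.6 -73.5  50.1] yaw -45.5 F [-0.8  2.1  0.3] T [0.249 0.221 0.017] gap 49.2 q5 0.57
```

The torque reads about 0 after this step, which is odd. I'll hold and read again.

Call:
move_arm --steps "40 0 0 0 0"

```text
t: 20.78
ee_pos: [0.4866, -0.0735, 0.0501]
ee_rot: [-0.654, -0.267, 0.655, -0.267]
contact_force: [-0.8, 1.0, -1.2]
finger_gap: 0.0493
```

```bash
python3 st.py; python3 - <<'E'
from cell import robot
import numpy as np
s=robot.read_state();print(np.round(s['tau'],3))
robot.read_camera('top'); s=robot.read_state();print(np.round(s['tau'],3),s['ft_torque'])
E
```

```text
t 20.77 ee mm [486.6 -73.5  50.1] yaw -45.6 F [-0.8  1.  -1.2] T [0.345 0.305 0.029] gap 49.3 q5 0.57
[-7.7800e-01 -3.7042e+01 -3.3393e+01 -3.8000e-01 -5.7900e-01  2.5000e-02]
[ -0.813 -37.104 -33.506  -0.388  -0.624   0.041] [0.34756587 0.34115334 0.09395632]
```

Call:
move_arm --steps "62 0 0 0 0;62 0 0 0 0;62 0 0 0 0"

```text
t: 21.2
ee_pos: [0.4871, -0.0738, 0.0505]
ee_rot: [0.655, 0.266, -0.655, 0.267]
contact_force: [-0.7, 0.2, -0.6]
finger_gap: 0.0618
```

```bash
python3 st.py; python3 look.py w9 >/dev/null; python3 st.py; python3 - <<'E'
from cell import robot
from h import *
im=cv2.imread('pics/w9.png')
b=cv2.resize(im[190:338,250:398],(600,600),interpolation=cv2.INTER_CUBIC)
cv2.imwrite('pics/c9.png',b)
im=robot.read_camera('scene')[:,:,::-1]; cv2.imwrite('pics/s9.png',cv2.resize(im[190:260,220:300],(800,600),interpolation=cv2.INTER_CUBIC))
E
```

```text
t 21.2 ee mm [487.1 -73.8  50.5] yaw -45.7 F [-0.7  0.2 -0.6] T [ 0.03  -0.066  0.028] gap 61.8 q5 0.57
t 21.25 ee mm [487.1 -73.7  50.5] yaw -45.7 F [ 0.4 -0.3  0.8] T [ 0.05   0.029 -0.036] gap 62.2 q5 0.57
```

View pics/c9.png

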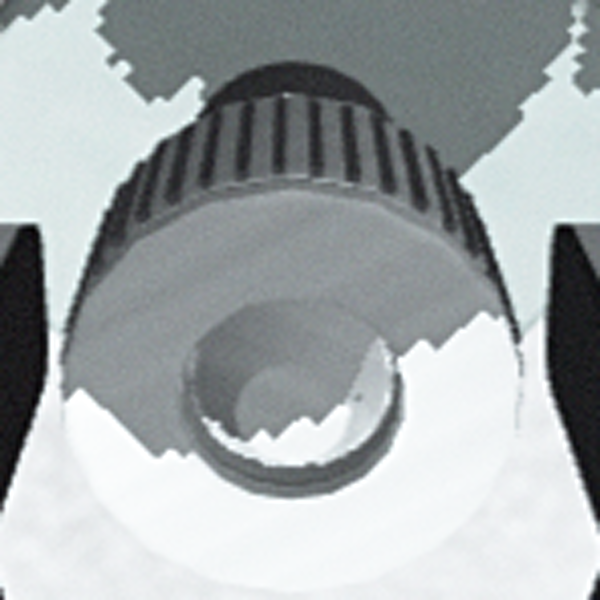

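View pics/s9.png

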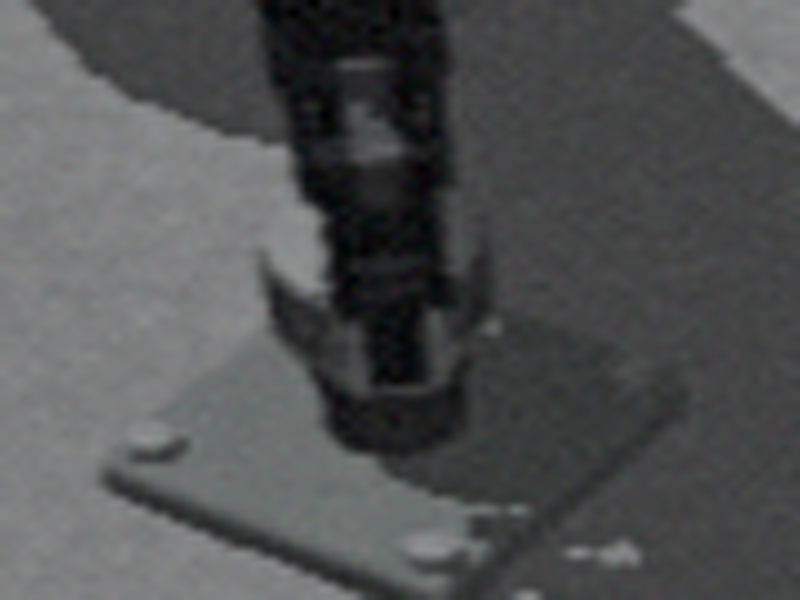

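After release, the free-torque noise is about ±0.04 N m. My earlier torque readings were taken after a holding row, where the servo rebounds. I'll regrip and read the torque while still moving, over only a few degrees.

Call:
move_arm --steps "45 0 0 0 0;40 0 0 0 0;40 0 0 0 0;40 0 0 0 0;40 0 0 0 0" --grip_force 30

```text
t: 21.92
ee_pos: [0.4869, -0.0734, 0.0505]
ee_rot: [-0.655, -0.267, 0.655, -0.267]
contact_force: [-4.0, 2.7, 5.4]
finger_gap: 0.0489
```

```bash
python3 st.py
```

```text
t 21.93 ee mm [486.9 -73.4  50.5] yaw -45.7 F [-4.   2.7  5.4] T [ 0.51   0.617 -0.108] gap 48.9 q5 0.57
```

Call:
move_arm --steps "40 0 0 -0.1 -2"

```text
t: 22.05
ee_pos: [0.487, -0.0735, 0.0504]
ee_rot: [0.659, 0.255, -0.659, 0.255]
contact_force: [-3.1, 2.6, 5.4]
finger_gap: 0.0488
```

```bash
python3 st.py
```

```text
t 22.05 ee mm [487.  -73.5  50.4] yaw -47.7 F [-3.1  2.6  5.4] T [0.41  0.533 0.257] gap 48.8 q5 0.61
```

Call:
move_arm --steps "40 0 0 -0.1 -2"

```text
t: 22.18
ee_pos: [0.4871, -0.0736, 0.0503]
ee_rot: [0.664, 0.243, -0.664, 0.243]
contact_force: [-2.4, 1.2, 5.0]
finger_gap: 0.0491
```

```bash
python3 st.py
```

```text
t 22.18 ee mm [487.1 -73.6  50.3] yaw -49.7 F [-2.4  1.2  5. ] T [0.317 0.413 0.262] gap 49.1 q5 0.64
```

While moving, the torque is +0.26 N m, which may mean a bearing force above 10 N. I'll back off a little, reading as I move, to get a clean torque profile, then retighten against it.

Call:
move_arm --steps "40 0.1 -0.1 0.5 0;40 0.1 -0.1 0.6 3;40 0.1 -0.1 0.8 6"

```text
t: 22.55
ee_pos: [0.4872, -0.0739, 0.0507]
ee_rot: [0.65, 0.278, -0.65, 0.279]
contact_force: [0.2, 1.2, 0.8]
finger_gap: 0.049
```

```bash
python3 st.py
```

```text
t 22.55 ee mm [487.2 -73.9  50.7] yaw -43.6 F [0.2 1.2 0.8] T [ 0.186  0.045 -0.19 ] gap 49.0 q5 0.54
```

Call:
move_arm --steps "40 0 0 0.2 4;40 0 0 0.4 8;40 0 0 0.5 12"

```text
t: 22.92
ee_pos: [0.4875, -0.074, 0.0512]
ee_rot: [0.618, 0.345, -0.617, 0.346]
contact_force: [1.5, 0.2, -1.1]
finger_gap: 0.0487
```

```bash
python3 st.py
```

```text
t 22.93 ee mm [487.5 -74.   51.2] yaw -31.6 F [ 1.5  0.2 -1.1] T [ 0.09  -0.243 -0.183] gap 48.7 q5 0.33
```

Call:
move_arm --steps "40 0 0 0.2 4;40 0 0 0.4 8;40 0 0 0.5 12"

```text
t: 23.3
ee_pos: [0.4878, -0.0738, 0.0518]
ee_rot: [0.578, 0.407, -0.577, 0.408]
contact_force: [2.2, 2.0, -0.6]
finger_gap: 0.0492
```

```bash
python3 st.py
```

```text
t 23.3 ee mm [487.8 -73.8  51.8] yaw -19.6 F [ 2.2  2.  -0.6] T [ 0.227 -0.468 -0.103] gap 49.2 q5 0.12
```

Call:
move_arm --steps "40 0 0 0.2 4;40 0 0 0.4 8;40 0 0 0.5 12"

```text
t: 23.68
ee_pos: [0.4876, -0.0736, 0.0521]
ee_rot: [0.532, 0.466, -0.531, 0.466]
contact_force: [3.6, 2.3, -1.7]
finger_gap: 0.0488
```

```bash
python3 st.py
```

```text
t 23.68 ee mm [487.6 -73.6  52.1] yaw -7.6 F [ 3.6  2.3 -1.7] T [ 0.369 -0.377 -0.074] gap 48.8 q5 -0.09
```

Call:
move_arm --steps "40 0 0 0.2 4;40 0 0 0.4 8;40 0 0 0.4 12"

```text
t: 24.05
ee_pos: [0.4874, -0.0735, 0.0526]
ee_rot: [0.481, 0.519, -0.48, 0.519]
contact_force: [0.8, 3.7, 1.0]
finger_gap: 0.0491
```

```bash
python3 st.py
```

```text
t 24.05 ee mm [487.4 -73.5  52.6] yaw 4.4 F [0.8 3.7 1. ] T [ 0.488 -0.144 -0.027] gap 49.1 q5 -0.3
```

Call:
move_arm --steps "40 -0.2 -0.2 0 -3;40 -0.3 -0.2 -0.1 -7;40 -0.3 -0.2 -0.3 -11"

```text
t: 24.42
ee_pos: [0.4867, -0.0739, 0.0521]
ee_rot: [-0.529, -0.47, 0.529, -0.469]
contact_force: [-1.2, 1.8, 0.8]
finger_gap: 0.0489
```

```bash
python3 st.py
```

```text
t 24.43 ee mm [486.7 -73.9  52.1] yaw -6.8 F [-1.2  1.8  0.8] T [0.298 0.19  0.142] gap 48.9 q5 -0.11
```

Call:
move_arm --steps "40 0 0 -0.2 -4;40 0 0 -0.35 -8"

```text
t: 24.68
ee_pos: [0.4867, -0.0739, 0.0519]
ee_rot: [-0.56, -0.431, 0.56, -0.431]
contact_force: [-2.0, 1.7, 2.1]
finger_gap: 0.0491
```

```bash
python3 st.py
```

```text
t 24.68 ee mm [486.7 -73.9  51.9] yaw -14.8 F [-2.   1.7  2.1] T [0.294 0.221 0.157] gap 49.1 q5 0.03
```

Call:
move_arm --steps "40 0 0 -0.2 -4;40 0 0 -0.35 -8"

```text
t: 24.92
ee_pos: [0.4867, -0.0739, 0.0516]
ee_rot: [0.589, 0.391, -0.589, 0.391]
contact_force: [-1.4, 2.4, 1.5]
finger_gap: 0.0491
```

```bash
python3 st.py
```

```text
t 24.93 ee mm [486.7 -73.9  51.6] yaw -22.8 F [-1.4  2.4  1.5] T [0.309 0.145 0.219] gap 49.1 q5 0.17
```

Call:
move_arm --steps "40 0 0 -0.2 -4;40 0 0 -0.35 -8"

```text
t: 25.18
ee_pos: [0.4867, -0.0739, 0.0512]
ee_rot: [0.615, 0.349, -0.615, 0.349]
contact_force: [-2.3, 1.6, 1.4]
finger_gap: 0.0488
```

```bash
python3 st.py
```

```text
t 25.18 ee mm [486.7 -73.9  51.2] yaw -30.8 F [-2.3  1.6  1.4] T [0.232 0.157 0.193] gap 48.8 q5 0.31
```

Clockwise, the torque climbs from 0.14 to 0.22 to 0.26 N m at about the slope expected when bearing. So the ring was already bearing at yaw -7, and -50 was too far. I'll back off more to find the kink.

Call:
move_arm --steps "40 0.1 0.1 0.3 8;40 0.1 0.1 0.7 16;40 0.1 0.1 1.0 24;40 0.1 0.1 1.4 32;40 0.1 0.1 1.8 40;40 0.1 0.1 2.1 48;40 0.1 0.1 2.4 56;40 0.1 0.1 2.7 64;40 0.1 0.1 3.0 72;40 0.1 0.1 3.3 80;40 0.1 0.1 3.3 80"

```text
t: 26.55
ee_pos: [0.4865, -0.0741, 0.0541]
ee_rot: [0.246, 0.663, -0.246, 0.663]
contact_force: [1.1, -0.5, -1.3]
finger_gap: 0.0488
```

```bash
python3 st.py
```

```text
t 26.55 ee mm [486.5 -74.1  54.1] yaw 49.2 F [ 1.1 -0.5 -1.3] T [-0.057  0.088  0.041] gap 48.8 q5 -1.09
```

Call:
move_arm --steps "40 0 0 -0.1 -4;40 0 0 -0.3 -8"

```text
t: 26.8
ee_pos: [0.4865, -0.074, 0.0538]
ee_rot: [0.293, 0.644, -0.294, 0.643]
contact_force: [-0.4, -0.2, -1.1]
finger_gap: 0.0489
```

```bash
python3 st.py
```

```text
t 26.8 ee mm [486.5 -74.   53.8] yaw 41.0 F [-0.4 -0.2 -1.1] T [-0.029  0.133 -0.026] gap 48.9 q5 -0.94
```

Call:
move_arm --steps "40 0 0 -0.2 -4;40 0 0 -0.35 -8"

```text
t: 27.05
ee_pos: [0.4865, -0.0739, 0.0536]
ee_rot: [0.337, 0.622, -0.338, 0.621]
contact_force: [-1.3, 0.2, -1.1]
finger_gap: 0.0489
```

```bash
python3 st.py
```

```text
t 27.05 ee mm [486.5 -73.9  53.6] yaw 33.0 F [-1.3  0.2 -1.1] T [0.09  0.182 0.052] gap 48.9 q5 -0.8
```

Call:
move_arm --steps "40 0 0 -0.2 -4;40 0 0 -0.35 -8"

```text
t: 27.3
ee_pos: [0.4865, -0.0738, 0.0533]
ee_rot: [0.38, 0.597, -0.38, 0.596]
contact_force: [-1.3, 1.3, -1.1]
finger_gap: 0.0488
```

```bash
python3 st.py
```

```text
t 27.3 ee mm [486.5 -73.8  53.3] yaw 25.0 F [-1.3  1.3 -1.1] T [0.221 0.226 0.022] gap 48.8 q5 -0.66
```

Call:
move_arm --steps "40 0 0 -0.2 -4;40 0 0 -0.35 -8"

```text
t: 27.55
ee_pos: [0.4866, -0.0738, 0.053]
ee_rot: [0.421, 0.569, -0.421, 0.568]
contact_force: [-1.3, 0.2, -1.0]
finger_gap: 0.0489
```

```bash
python3 st.py
```

```text
t 27.55 ee mm [486.6 -73.8  53. ] yaw 17.0 F [-1.3  0.2 -1. ] T [0.169 0.166 0.06 ] gap 48.9 q5 -0.52
```

Call:
move_arm --steps "40 0 0 -0.2 -4;40 0 0 -0.35 -8"

```text
t: 27.8
ee_pos: [0.4867, -0.0738, 0.0528]
ee_rot: [0.459, 0.538, -0.459, 0.538]
contact_force: [-1.4, 0.8, 0.3]
finger_gap: 0.0488
```

```bash
python3 st.py
```

```text
t 27.8 ee mm [486.7 -73.8  52.8] yaw 9.0 F [-1.4  0.8  0.3] T [0.15  0.235 0.13 ] gap 48.8 q5 -0.38
```

Call:
move_arm --steps "40 0 0 -0.2 -4;40 0 0 -0.35 -8"

```text
t: 28.05
ee_pos: [0.4867, -0.0738, 0.0525]
ee_rot: [0.496, 0.504, -0.496, 0.504]
contact_force: [-1.9, 1.0, 0.1]
finger_gap: 0.0493
```

```bash
python3 st.py
```

```text
t 28.05 ee mm [486.7 -73.8  52.5] yaw 1.0 F [-1.9  1.   0.1] T [0.25  0.236 0.152] gap 49.3 q5 -0.24
```

Call:
move_arm --steps "40 0 0 -0.2 -4;40 0 0 -0.35 -8"

```text
t: 28.3
ee_pos: [0.4867, -0.0738, 0.0521]
ee_rot: [-0.53, -0.469, 0.53, -0.468]
contact_force: [-1.3, 1.8, -0.2]
finger_gap: 0.0488
```

```bash
python3 st.py
```

```text
t 28.3 ee mm [486.7 -73.8  52.1] yaw -7.0 F [-1.3  1.8 -0.2] T [0.185 0.212 0.135] gap 48.8 q5 -0.1
```

Call:
move_arm --steps "40 0 0 -0.2 -4;40 0 0 -0.35 -8"

```text
t: 28.55
ee_pos: [0.4868, -0.0738, 0.0519]
ee_rot: [-0.561, -0.431, 0.561, -0.43]
contact_force: [-1.4, 1.4, 0.8]
finger_gap: 0.0489
```

```bash
python3 st.py
```

```text
t 28.55 ee mm [486.8 -73.8  51.9] yaw -15.0 F [-1.4  1.4  0.8] T [0.164 0.169 0.169] gap 48.9 q5 0.04
```

Clockwise, moving torques, in N m:

| Yaw (°) | 33 | 25 | 17 | 9 | 1 | -7 | -15 |
|---|---|---|---|---|---|---|---|
| Torque | 0.05 | 0.02 | 0.06 | 0.13 | 0.15 | 0.14 | 0.17 |

Earlier readings continue the line, with 0.26 at -49. Fitting drag of about 0.045 plus 12 mN m/N puts onset near yaw +29. Yaw -15 is then an eighth of a turn past it, at about 10 N. I'll stop here, let go and lift straight up.

Call:
move_arm --steps "40 0 0 0 0;62 0 0 0 0;70 0 0 0 0;75 0 0 0 0;75 0 0 20 0;80 0 0 50 0;80 0 0 90 0;80 30 40 120 0;80 50 70 120 0;80 50 70 120 0;80 50 70 120 0"

```text
t: 29.92
ee_pos: [0.5365, -0.0041, 0.1716]
ee_rot: [-0.56, -0.432, 0.56, -0.432]
contact_force: [-0.0, 0.2, -0.5]
finger_gap: 0.0801
```

```bash
python3 st.py; python3 look.py w10 >/dev/null; python3 - <<'E'
from cell import robot
from h import *
im=robot.read_camera('scene')[:,:,::-1]; cv2.imwrite('pics/s10.png',im); c=cv2.resize(im[190:260,220:300],(400,350),interpolation=cv2.INTER_CUBIC)
im2=robot.read_camera('top')[:,:,::-1]; c2=cv2.resize(im2[190:260,325:405],(400,350),interpolation=cv2.INTER_CUBIC)
cv2.imwrite('pics/c10.png',np.hstack([c,c2]))
d0=cv2.absdiff(im2,cv2.imread('pics/top0.png')); cv2.imwrite('pics/t10.png',im2)
E
```

```text
t 29.93 ee mm [536.5  -4.1 171.6] yaw -14.7 F [-0.   0.2 -0.5] T [0.024 0.014 0.026] gap 80.1 q5 0.18
```

View pics/c10.png

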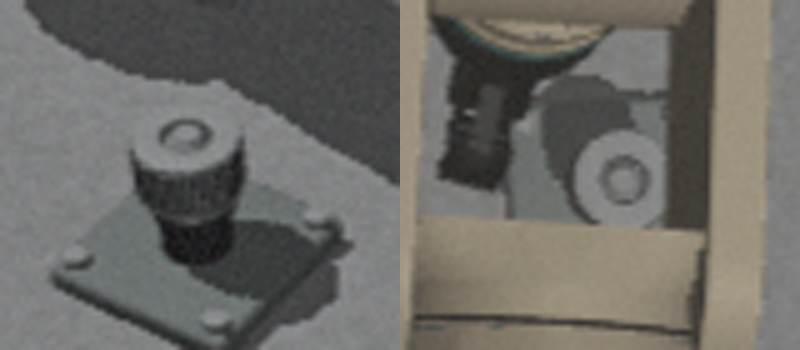

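View pics/w10.png

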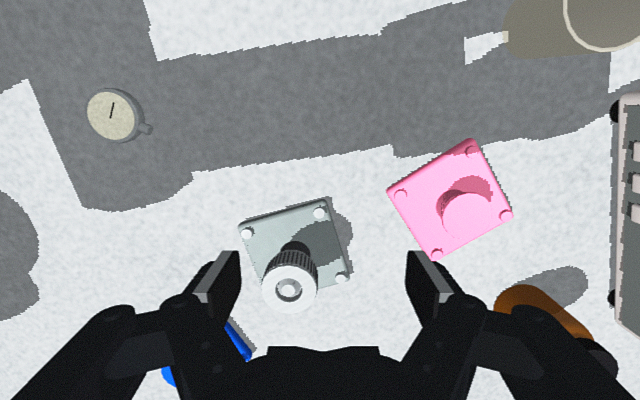

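View pics/s10.png

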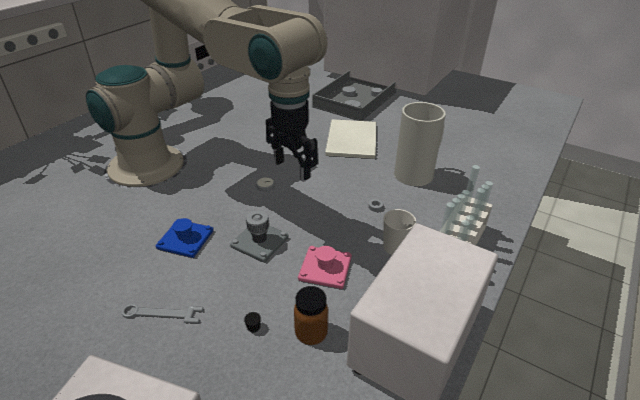

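The ring sits level on the washer, scene (258,224). Everything else is where it was and the gripper is clear.

```bash
python3 -c "
from cell import robot
print(robot.sign_off())"
```

```text
the job is handed in; nothing more can be done
None
```

The clamp ring is on the grey head's stud, screwed down clockwise and nipped on the sprung washer at an estimated 10 N. It is released, and I handed the job in at about 30 s.

**What I did:**
- I put the ring over the stud, where it rested with its underside about 61 mm above the bench.
- I then turned it clockwise with one regrip until it caught and came down on the washer.

**One thing went off plan:** my first torque readings were taken after the wrist had stopped turning, and they were misleading. I went too far, to about 0.26 N m, which I put at roughly 16–18 N. It could have been over 20 N at that moment, but I don't think it reached the 25 N that spoils the washer. I then backed off until it turned freely and retightened while reading the torque in motion.

**Final tightness:** the turning grew stiffer near yaw +29° by the fit, though the raw readings could put it anywhere from about +20° to +40°. I stopped at -15°, about an eighth of a turn further, at about 0.17 N m against roughly 0.045 N m of free drag. With sensor noise of about ±0.04 N m, the 10 N is good to about ±3 N.

**Last checks:** the scene and wrist pictures show the ring level on the washer, the gripper clear, and the bystanders and look-alike heads in view unmoved. The arm blocked much of the last top picture.

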